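# Weigh the pepper mill on a two-pan balance

### The job

Weigh the pepper mill: first stand it upright on the balance's round pan, then push the right slotted weights along their lanes onto the weight pan, each until its slot is fully home round its post, so that the beam comes to rest level. Slide the weights, never lift them; leave the weight that is not needed where it lies in its lane, and do not disturb the other things on the worktop.

Things in the scene. Friction and masses are not known exactly. Their poses are not given: they have to be found in the camera images.
- balance: Two-pan table balance, fixed to the worktop. Origin on the worktop under the beam's pivot; x points away from the robot (at yaw 0), y along the beam toward the round pan, z up. The pans' centres lie at y = +130 mm (round pan) and -130 mm (weight pan). A pointer and a white index plate rise to 117 mm behind the pivot (x = 24 to 33 mm).
- beam (a joint): Tilt of the beam in rad: 0 is level, positive is round (load) pan down and weight pan up; stops at -0.11 and +0.11. Empty it rests level. The pans stay horizontal and a load counts the same anywhere on its pan; 1 g of difference tilts it about 0.004 rad, so 27 g or more rests it on a stop. After a change it settles in about a second.
- load_pan_top (a point): Centre of the upper face of the round pan (steel, 108 mm across, rim 2.5 mm high). 70 mm above the worktop when level, 56 mm when fully down.
- weight_pan_top (a point): Centre of the upper face of the weight pan, a steel plate 70 mm (x) by 159 mm (y) just beyond the deck's end, with a lip 8 mm high at its far edge. 70 mm above the worktop when level; with the pepper mill on the other pan it is up against its stop, about 84 mm high, 1 to 2 mm below the deck, so that weights slide across.
- post_left (a point): Foot of the steel post, 8 mm thick and 50 mm high, on the weight pan in line with the left lane (y = -77 mm of the balance); axes as the balance's.
- post_middle (a point): The same for the middle lane (y = -130 mm).
- post_right (a point): The same for the right lane (y = -183 mm).
- weight_low: Slotted steel weight, 100 g, 12 mm high. All three are horseshoes of one outline, 42 mm wide, 39 mm long, with a slot 16 mm wide open to their +x (toward the post). Origin at the underside, centre of the slot's round end (radius 8 mm); the closed back lies 21 mm behind it, the arms reach 18 mm ahead. Fully home, the origin is 4 mm short of the post's axis. Sliding takes about 1 N.
- weight_mid: Slotted steel weight of 200 g, 24 mm high, otherwise as weight_low.
- weight_tall: Slotted steel weight of 350 g, 42 mm high, otherwise as weight_low.
- pepper_mill: Wooden pepper mill, 300 g, 58 mm across and 160 mm high, standing upright on the worktop to the left; origin at the centre of its underside, z up. Its round wooden head, 49 mm across from 116 to 149 mm height (then a 12 mm steel nut), is the easiest grip; the body below measures up to 58 mm.
- salt_shaker: Bystander: glass salt shaker with grey cap, 44 mm across, 90 mm high.
- tin: Bystander: food tin, 75 mm across, 58 mm high.
- espresso_cup: Bystander: white espresso cup, 54 mm high.
- teaspoon: Bystander: steel teaspoon, 134 mm long, lying near the front edge.
- lemon: Bystander: lemon on the chopping board to the right, 78 mm long.
- lime: Bystander: lime on the chopping board, 60 mm long.
- deck_end (a point): Far end of a fixed aluminium deck in front of the weight pan, middle of its width, on its upper face (85.5 mm high); axes as the balance's. The deck reaches 110 mm from here toward -x, with three lanes along x at y = +53, 0 and -53 mm from here, 45 mm wide between rails 7 mm high, open at both ends. Each holds one weight, 37 to 57 mm before the end; which weight is in which lane varies.

How it is judged:
On the way, in this order (a step that is already met when the one before it is completed fails the run):
1. the pepper mill stands on the round pan, which has gone down (horizontal distance between pepper_mill and load_pan_top below 0.035 m and angle between pepper_mill's own z axis and vertical below 0.1 rad and contact force between the fingers and pepper_mill below 0.05 N and value of joint beam above 0.09 rad), for 0.2 s.
2. a needed weight is on the weight pan, its slot home round a post ((((horizontal distance between weight_low and post_left below 0.009 m or horizontal distance between weight_low and post_middle below 0.009 m or horizontal distance between weight_low and post_right below 0.009 m) and z of weight_low in the frame of weight_pan_top below 0.004 m and angle between weight_low's own z axis and vertical below 0.08 rad) or ((horizontal distance between weight_mid and post_left below 0.009 m or horizontal distance between weight_mid and post_middle below 0.009 m or horizontal distance between weight_mid and post_right below 0.009 m) and z of weight_mid in the frame of weight_pan_top below 0.004 m and angle between weight_mid's own z axis and vertical below 0.08 rad))), for 0.1 s.
At the end, for the whole second after the job is handed in: Beam at rest, level within 0.04 rad; pepper mill upright on the round pan, within 35 mm of its centre; the 100 g and 200 g weights flat on the weight pan, origins within 9 mm of a post's axis; the 350 g weight still in its lane, moved less than 30 mm (horizontal distance between pepper_mill and load_pan_top below 0.035 m and angle between pepper_mill's own z axis and vertical below 0.1 rad and z of pepper_mill in the frame of load_pan_top below 0.006 m and (horizontal distance between weight_low and post_left below 0.009 m or horizontal distance between weight_low and post_middle below 0.009 m or horizontal distance between weight_low and post_right below 0.009 m) and z of each of weight_low, weight_mid in the frame of weight_pan_top below 0.004 m and angle between each of weight_low, weight_mid's own z axis and vertical below 0.08 rad and (horizontal distance between weight_mid and post_left below 0.009 m or horizontal distance between weight_mid and post_middle below 0.009 m or horizontal distance between weight_mid and post_right below 0.009 m) and distance of weight_tall from where it was at the start of the episode below 0.03 m and value of joint beam between -0.04 and 0.04 rad and velocity of joint beam between -0.03 and 0.03 rad/s); the robot touches nothing.
It fails at once if a weight is lifted off the deck (more than 20 mm) (z of any of weight_low, weight_mid, weight_tall in the frame of balance above 0.106 m).
It fails at once if the unneeded tall weight is pushed along by more than 30 mm (distance of weight_tall from where it was at the start of the episode above 0.03 m).
It fails at once if the pepper mill is tipped over (angle between pepper_mill's own z axis and vertical above 0.8 rad).
It fails at once if another thing on the worktop is moved by more than 40 mm (distance of any of salt_shaker, tin, espresso_cup, teaspoon, lemon, lime from where it was at the start of the episode above 0.04 m).
It also fails if it takes over 58 s, if anything falls off the work surface, if the arm or the gripper's body presses on something with over 40 N, if the wrist force passes 120 N, or if a joint passes its speed limit or range.

### The arm

A 7-joint arm with a two-finger parallel gripper is mounted at the origin on a cart in front of the work surface, level with it; the furniture and walls round the work are solid. World frame = base frame: x ahead of the robot, y to its left, z up, the work surface at z = 0. Lengths are in m, angles in rad, forces in N, time in s.
With the tool pointing down it reaches from about 0.425 to 0.875 m from the base axis. Payload 4.7 kg.
Tool frame: the origin (TCP) lies at the very end of the fingers, on their centre line; the grasp point (between the pads) lies 19 mm behind it; z points along the fingers, y is the line along which they close (so a half turn about z gives the same grasp; the last joint's range is limited). The gripper opens to 87 mm and grips with 3 to 60 N. Pads are 19 mm wide; open, the fingers measure 117 mm over their backs; the gripper's body (75 mm by 190 mm) begins 51 mm behind the grasp point.
Start: joints at [1.342, 0.321, -0.07, 1.45, 0.023, 1.371, -0.057], TCP at [0.156, -0.631, 0.184] pointing down, gripper open.
Joint ranges: [-2.86, 2.86], [-0.3, 2.09], [-1.38, 1.24], [0.06, 2.45], [-1.56, 4.7], [0.09, 2.05], [-2.69, 2.69]. Speed limits (rad/s): [2.57, 2.57, 3.14, 3.14, 3.14, 3.14, 3.14].

### API

Orientations are given as a rotation vector (axis times angle).
In Python, from bench import ctrl gives the robot as it stands.
- The arm moves only by the tool jog_arm, never from a script. Its argument "commands" is a list of rows, each a list of 7 numbers: the opening, from 0 (shut) to 1 (fully open), then the shift along the world's x, y, z scaled (see below), then the turn, a rotation vector about the world's x, y, z scaled (see below). A call has exactly 5 rows; each row is the pose to reach, as a shift and turn from the pose commanded when the call began; what a row does not reach only later rows make up. The controller multiplies each number of a shift by 0.5 m and each number of a turn by 30 degrees. A row lasts 1/12 s, in which the tool goes at most 41.7 mm and 7.16 degrees, less where a joint would pass 70% of its speed; a pose out of reach is approached as far as the arm can. A call with a number of a shift or a turn outside -1 to 1 is refused whole. A call with a gripper value outside its range is refused whole. The fingers move at their own pace and stop on an object; "grip_force" is the grip in N (left out, the last holds). Time passes only in rows, so rows that repeat a pose let the fingers close, or fill a call up. It gives the time, the measured TCP pose, the force, the opening and the grip force at its end, in the units of the state.
- ctrl.get_state(): the state, without advancing time (a new reading comes with each control period).
- ctrl.get_image(name): name is "scene" or "top"; returns a dict with "frame" (400x640x3 uint8, red, green, blue), "vfov" (degrees; the focal length in pixels is half the picture's height over the tangent of half this angle, whatever the lens; pixels are square), "cx", "cy" (the principal point, pixels), "distortion" ([k1, k2, p1, p2, k3] as OpenCV has them; the pictures are not rectified), "camera_from_world" (4x4, takes a point from world to camera coordinates). Camera axes: x right, y down, z forward; pixel columns grow to the right and rows downward; lengths in m; the calibration is good to about 2 mm. A picture is of the moment at which its call begins. There is no depth.
- ctrl.close_job(): hands the job in; it is judged then, once.
The state is a dict: "time": time; "joint_positions": joint angles; "qd": joint speeds; "joint_torque": joint torques, N m; "position": TCP position; "tool_rot": TCP orientation; "ft_force": force on the tool from outside, world axes, zero at the start; "torque": the same for the moment, N m; "grip_width": opening from 0.0 (shut) to 1.0 (fully open); "grip_force": force on a finger pad.
Only numpy, scipy, OpenCV 4.12 (cv2) and the standard library are available. Lean on these libraries where they do the work, as an engineer would, in place of code of your own. Each camera call takes 0.05 s, during which the arm holds its last target. There are 200 camera calls.

## Working session

There is one attempt and no reset: what is moved stays moved. The work goes in short steps, Python scripts to look and compute and a tool call to move; the robot and the scene stay as the last step left them, time stands still between calls to the robot, and variables do not carry over. Pictures are saved under pics/ and viewed, at most 10 in all, crops included, and the job is handed in when it is done.

Besides the shell and the picture viewer there is one more tool, called after "Call:" as a command line: name --pt "numbers of a row" for each row, then --argument value for the rest. jog_arm: Moves the arm, as the interface text tells. Shifts and turns lie within -1 to 1; 1 stands for 0.5 m of shift or 30 degrees of turn. Its arguments: {"type":"object","properties":{"commands":{"type":"array","items":{"type":"array","items":{"type":"number","minimum":-1,"maximum":1}}},"grip_force":{"type":"number"}},"required":["commands"]}

```bash
mkdir -p pics
cat > h.py <<'E'
import numpy as np, cv2
from bench import ctrl
def cam(im):
    h,w=im["frame"].shape[:2]; f=h/2/np.tan(np.radians(im["vfov"])/2)
    return np.array([[f,0,im["cx"]],[0,f,im["cy"]],[0,0,1]]),np.array(im["distortion"]),np.array(im["camera_from_world"])
def proj(im,P):
    K,d,T=cam(im); return cv2.projectPoints(np.array(P,float).reshape(-1,1,3),cv2.Rodrigues(T[:3,:3])[0],T[:3,3],K,d)[0][:,0]
def at_z(im,uv,z):
    K,d,T=cam(im); n=cv2.undistortPoints(np.array(uv,float).reshape(-1,1,2),K,d)[:,0]
    R=T[:3,:3]; c=-R.T@T[:3,3]; r=np.c_[n,np.ones(len(n))]@R
    return c+r*((z-c[2])/r[:,2])[:,None]
E
python3 - <<'E'
from h import *
for n in("scene","top"):
    im=ctrl.get_image(n); cv2.imwrite(f"pics/{n}0.png",cv2.resize(im["frame"][:,:,::-1],(800,500)))
    K,d,T=cam(im); print(n,K[0,0],d,-T[:3,:3].T@T[:3,3])
    np.save(f"{n}0.npy",im,allow_pickle=True)
print(ctrl.get_state())
E
```

```text
scene 375.67906853852253 [-0.08654804  0.          0.          0.          0.        ] [-0.2063779   0.55564919  0.74981468]
top 446.93000837299553 [0.03482299 0.         0.         0.         0.        ] [-0.08479001 -0.25572289  1.39050843]
{'time': 0.1, 'joint_positions': array([ 1.34210121,  0.32175694, -0.07005168,  1.45154754,  0.0226309 ,
        1.37081211, -0.05691635]), 'qd': array([-0.00105691, -0.0008446 ,  0.00079365, -0.00433751,  0.00055415,
        0.00060915,  0.00206455]), 'joint_torque': array([-4.65205339e-04, -4.92572558e+01, -4.05943561e-01, -3.13398528e+01,
       -6.40379847e-02,  3.95157037e-02,  4.81832558e-05]), 'position': array([ 0.15605206, -0.63040858,  0.18316821]), 'tool_rot': array([-3.11678279e+00, -3.80217742e-01,  5.38804086e-04]), 'ft_force': array([-1.13544348, -0.59171809, -0.49407209]), 'torque': array([ 0.01029284,  0.04321743, -0.01269777]), 'grip_force': 0.0, 'grip_width': 1.0067171106615407}
```

View pics/top0.png

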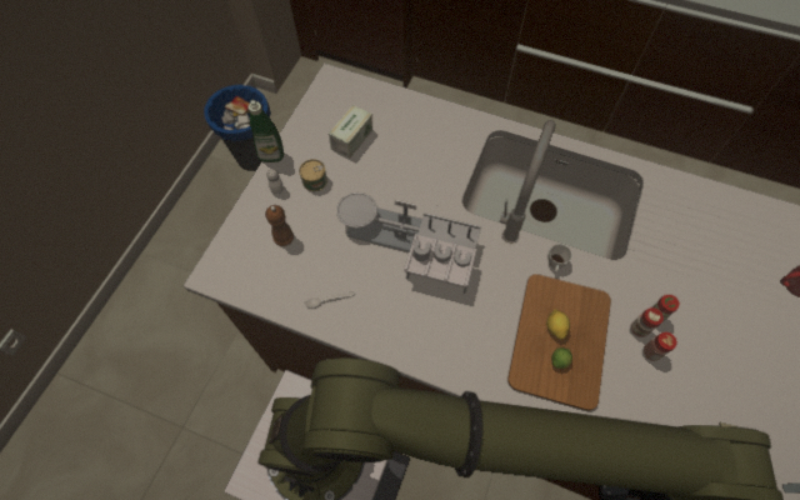

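View pics/scene0.png

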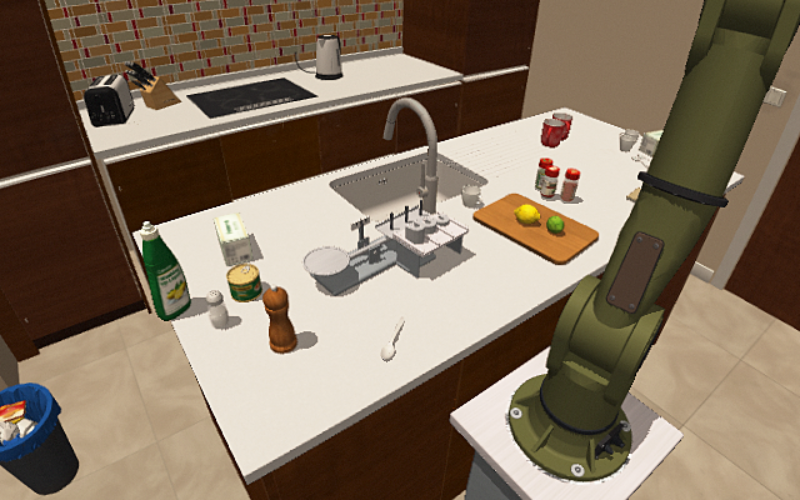

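The top view shows the mill at about (280,230), the round pan at (358,210), and the deck with its weights at (443,255). The scene view shows the mill at (282,320). I'll zoom in on the balance.

Run:
```python
from h import *
t=np.load("top0.npy",allow_pickle=True).item(); s=np.load("scene0.npy",allow_pickle=True).item()
a=cv2.resize(t["frame"][145:245,205:405],(800,400),interpolation=cv2.INTER_CUBIC)
a=np.clip(a*1.4,0,255).astype(np.uint8)
b=cv2.resize(s["frame"][150:290,200:386],(797,600),interpolation=cv2.INTER_CUBIC)
cv2.imwrite("pics/tc.png",a[:,:,::-1]); cv2.imwrite("pics/sc.png",b[:,:,::-1])
def t2(u,v): return [205+u/4-.375,145+v/4-.375]
f=.8
print(at_z(t,[[358*f,210*f]],.07),at_z(t,[[275*f,212*f]],.155),at_z(t,[[285*f,238*f]],.03))
```

```text
[[0.60546838 0.15591109 0.07      ]] [[0.47660465 0.32437844 0.155     ]] [[0.46952635 0.31854785 0.03      ]]
```

View pics/tc.png

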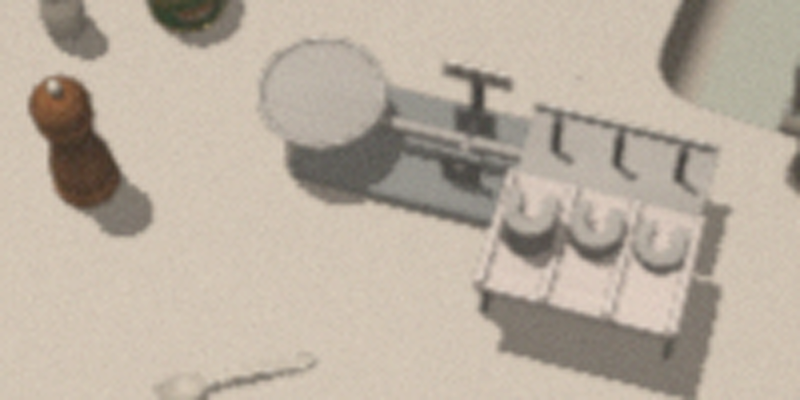

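View pics/sc.png

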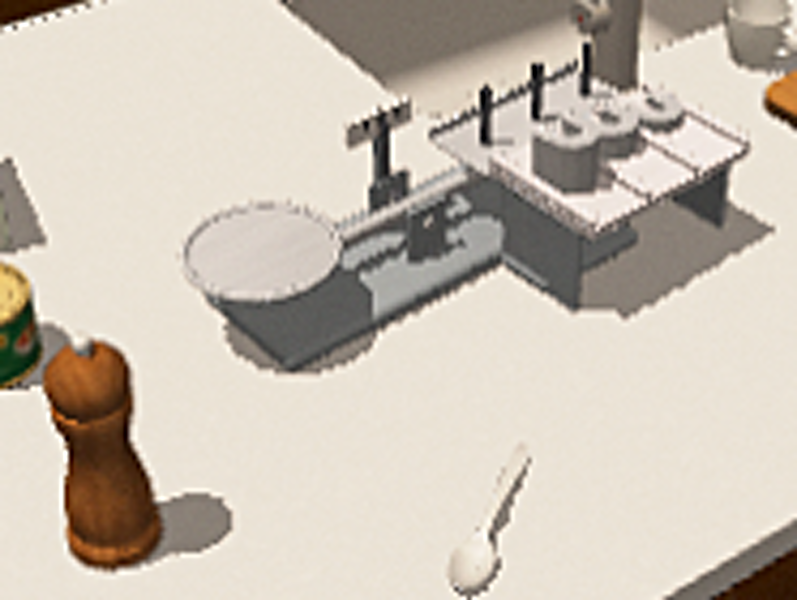

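The crop shows the tall weight in the left lane, the mid in the middle and the low in the right. Key pixels in the top crop are pan (322,93), deck corners (478,283), (678,333), (510,172) and (703,213), and nut (53,88). In the scene crop they are post tops (485,90), (537,66), (586,43) and nut (83,345).

Run:
```python
from h import *
from scipy.optimize import least_squares
t=np.load("top0.npy",allow_pickle=True).item(); s=np.load("scene0.npy",allow_pickle=True).item()
t2=lambda P:np.array(P)/4+[205,145]-.375
s2=lambda P:np.array(P)/4.286+[200,150]-.38
# local coords: (dx kind, y, z), kinds: 0 plain x, 'D' deck end, 'P' post
top=[((0,0),.13,.0725,(322,93)),(('D',-.11),-.051,.0855,(478,283)),(('D',-.11),-.209,.0855,(678,333)),(('D',0),-.051,.0855,(510,172)),(('D',0),-.209,.0855,(703,213)),((0,.035),-.051,.078,(537,107)),((0,.035),-.209,.078,(718,150)),
 (('P',0),-.077,.12,(555,112)),(('P',0),-.13,.12,(618,130)),(('P',0),-.183,.12,(680,148))]
sc=[((0,0),.13,.0725,(265,250)),(('D',-.11),-.051,.0855,(597,232)),(('D',-.11),-.209,.0855,(748,149)),(('D',0),-.051,.0855,(490,163)),((0,.035),-.051,.078,(432,132)),((0,.035),-.209,.078,(577,67)),
 (('P',0),-.077,.12,(485,90)),(('P',0),-.13,.12,(537,66)),(('P',0),-.183,.12,(586,43))]
def W(p,L):
    o=[]
    for (k,dx),y,z,_ in L:
        x=dx+(p[3] if k=='D' else p[4] if k=='P' else 0); c,sn=np.cos(p[2]),np.sin(p[2])
        o.append([p[0]+c*x-sn*y,p[1]+sn*x+c*y,z])
    return o
def res(p):
    return np.r_[proj(t,W(p,top))-t2([q[3] for q in top]),proj(s,W(p,sc))-s2([q[3] for q in sc])].ravel()
r=least_squares(res,[.6,.03,0,-.037,0],loss='soft_l1'); p=r.x
print(p,np.degrees(p[2])); print(r.fun.reshape(-1,2).round(1).tolist())
b=lambda x,y:(p[0]+np.cos(p[2])*x-np.sin(p[2])*y,p[1]+np.sin(p[2])*x+np.cos(p[2])*y)
for n,x,y in(("load",0,.13),("postM",p[4],-.13),("postR",p[4],-.183),("deckend",p[3],-.13)):print(n,b(x,y))
def tri(ut,us):
    A=[at_z(t,[ut],z)[0] for z in(0,.3)];B=[at_z(s,[us],z)[0] for z in(0,.3)]
    f=lambda q:np.r_[proj(t,[q])[0]-ut,proj(s,[q])[0]-us]
    rr=least_squares(f,[.5,.1,.1]);return rr.x.round(4),rr.fun.round(1)
print("nut",tri(t2([53,86])if 0 else t2((53,86)),s2((83,343))))
print("head",at_z(t,[t2((60,105))],.132),at_z(s,[s2((87,385))],.132),"foot",at_z(t,[t2((88,182))],.015),at_z(s,[s2((115,538))],.015))
print("faucet foot",at_z(t,[[512*.8,228*.8]],.0),at_z(s,[[428*.8,210*.8]],0),"tip",tri((548*.8,128*.8),(391*.8,137*.8)), "arc", tri((537*.8,165*.8),(408*.8,100*.8)))
# weights: rear-back points on top rim (lowest in top image) local
for n,uv,z in(("tall",(530,205),.1275),("mid",(597,220),.1095),("low",(660,243),.0975)):
    q=at_z(t,[t2(uv)],z)[0]-[p[0],p[1],0]; print(n,np.cos(p[2])*q[0]+np.sin(p[2])*q[1],-np.sin(p[2])*q[0]+np.cos(p[2])*q[1])
```

```text
[ 0.61545239  0.03182439  0.10833156 -0.03373562  0.00455406] 6.206940895996654
[[-0.6, 0.2], [0.0, 0.6], [-2.0, 0.2], [0.9, -0.6], [-0.9, 0.5], [-0.7, -0.4], [-0.5, -0.3], [0.5, 1.4], [0.4, 0.6], [0.8, -0.1], [-0.3, 0.4], [0.0, -0.9], [-0.5, -0.6], [0.4, -0.5], [-0.1, -0.2], [0.6, -1.0], [-0.2, -0.4], [-0.3, -0.3], [-0.2, -0.1]]
load (np.float64(0.6013968224933653), np.float64(0.16106231495074316))
postM (np.float64(0.6340353341428059), np.float64(-0.09692114779426748))
postR (np.float64(0.6397656828983536), np.float64(-0.1496104550884405))
deckend (np.float64(0.5959701077645987), np.float64(-0.101061020451696))
nut (array([0.4844, 0.3356, 0.1568]), array([ 0. ,  0.1, -0.1, -0.1]))
head [[0.4823062  0.33404494 0.132     ]] [[0.47767421 0.3396203  0.132     ]] foot [[0.47483736 0.32981414 0.015     ]] [[0.46931154 0.34244015 0.015     ]]
faucet foot [[ 0.74990777 -0.25367065  0.        ]] [[ 0.73589944 -0.26325768  0.        ]] tip (array([ 0.9672, -0.2635,  0.1732]), array([ 1.2,  4.5, -4.4, -3.2])) arc (array([ 0.776 , -0.2438,  0.3137]), array([-2.4, -9.5,  9.2,  6.8]))
tall -0.08352920810859456 -0.07714559486622799
mid -0.07306254125935685 -0.13058772076941444
low -0.07353884091475825 -0.18367856891299808
```

Call:
jog_arm --pt "1 0.056 0.054 0.02 0 0 -0.05" --pt "1 0.112 0.108 0.04 0 0 -0.1" --pt "1 0.168 0.162 0.06 0 0 -0.15" --pt "1 0.224 0.216 0.08 0 0 -0.2" --pt "1 0.28 0.27 0.1 0 0 -0.257" --grip_force 15

```text
time: 0.52
position: [0.2971, -0.4942, 0.2342]
tool_rot: [-3.137, -0.167, 0.001]
ft_force: [0.7, -0.1, -0.2]
grip_width: 1.0
grip_force: 0.0
```

Call:
jog_arm --pt "1 0.056 0.054 0.02 0 0 0" --pt "1 0.112 0.108 0.04 0 0 0" --pt "1 0.168 0.162 0.06 0 0 0" --pt "1 0.224 0.216 0.08 0 0 0" --pt "1 0.28 0.27 0.1 0 0 0"

```text
time: 0.93
position: [0.4371, -0.3593, 0.2844]
tool_rot: [-3.137, -0.17, 0.001]
ft_force: [0.0, -1.3, -0.0]
grip_width: 1.001
grip_force: 0.0
```

Call:
jog_arm --pt "1 0.02 0.08 0 0 0 0" --pt "1 0.04 0.16 0 0 0 0" --pt "1 0.06 0.24 0 0 0 0" --pt "1 0.08 0.32 0 0 0 0" --pt "1 0.1 0.4 0 0 0 0"

```text
time: 1.35
position: [0.4861, -0.1589, 0.2839]
tool_rot: [3.137, 0.17, -0.001]
ft_force: [-0.4, 0.2, -0.1]
grip_width: 0.999
grip_force: 0.0
```

Call:
jog_arm --pt "1 0 0.08 0 0 0 0" --pt "1 0 0.16 0 0 0 0" --pt "1 0 0.24 0 0 0 0" --pt "1 0 0.32 0 0 0 0" --pt "1 0 0.4 0 0 0 0"

```text
time: 1.77
position: [0.4856, 0.0409, 0.284]
tool_rot: [3.136, 0.17, -0.0]
ft_force: [1.4, -0.3, 0.6]
grip_width: 1.0
grip_force: 0.0
```

Call:
jog_arm --pt "1 0 0.08 0 0 0 0" --pt "1 0 0.16 0 0 0 0" --pt "1 0 0.24 0 0 0 0" --pt "1 0 0.32 0 0 0 0" --pt "1 0 0.4 0 0 0 0"

```text
time: 2.18
position: [0.4858, 0.2406, 0.2842]
tool_rot: [3.136, 0.169, 0.001]
ft_force: [0.2, 0.1, 0.2]
grip_width: 0.999
grip_force: 0.0
```

Call:
jog_arm --pt "1 0 0.07 -0.02 0 0 0" --pt "1 -0.004 0.14 -0.04 0 0 0" --pt "1 -0.006 0.192 -0.06 0 0 0" --pt "1 -0.008 0.192 -0.1 0 0 0" --pt "1 -0.008 0.192 -0.1 0 0 0"

```text
time: 2.6
position: [0.4791, 0.3358, 0.2302]
tool_rot: [3.134, 0.177, -0.01]
ft_force: [-0.6, -0.9, -0.5]
grip_width: 1.002
grip_force: 0.0
```

Call:
jog_arm --pt "1 0.004 0.002 -0.06 0 0 0" --pt "1 0.004 0.002 -0.12 0 0 0" --pt "1 0.004 0.002 -0.18 0 0 0" --pt "1 0.004 0.002 -0.234 0 0 0" --pt "1 0.004 0.002 -0.234 0 0 0"

```text
time: 3.02
position: [0.4822, 0.3316, 0.1122]
tool_rot: [3.131, 0.166, -0.012]
ft_force: [-0.6, -1.9, -0.8]
grip_width: 0.998
grip_force: 0.0
```

Run:
```python
from h import *
a=ctrl.get_image("top");b=ctrl.get_image("scene")
A=cv2.resize(a["frame"][120:220,180:280],(400,400));B=cv2.resize(b["frame"][180:300,160:280],(400,400))
cv2.imwrite("pics/g.png",np.hstack([np.clip(A*1.4,0,255).astype(np.uint8),B])[:,:,::-1])
print(ctrl.get_state()["position"],ctrl.get_state()["ft_force"])
```

```text
[0.48472851 0.33474064 0.11755287] [-0.01916938 -0.1621658   0.42075074]
```

View pics/g.png

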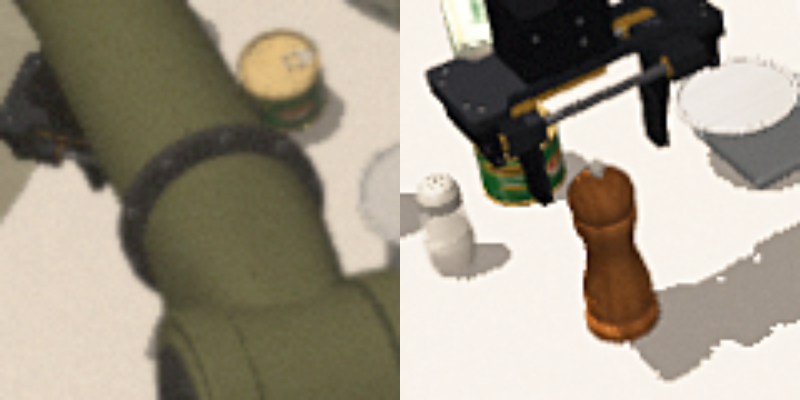

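The fingers straddle a point behind the mill's head. The tips are at about (543,200) and (655,145) in the crop and the head is at (603,200). I'll check this numerically.

Run:
```python
from h import *
b=ctrl.get_image("scene"); p=ctrl.get_state()["position"]
f=lambda q:((np.array(q)-[160,180])*10/3+400*np.array([1,0])).round()
print(p,"tcp",f(proj(b,[p])[0]))
for z in(0,.1175,.132,.16): print(z,f(proj(b,[[.4844,.3356,z]])[0]))
r=ctrl.get_state()["tool_rot"];R=cv2.Rodrigues(r)[0];print(R.round(3))
for s in(-1,1):print(f(proj(b,[p+R[:,1]*s*.05])[0]))
u=np.array([(600-400)*.3+160,322*.3+180]); print("foot",at_z(b,[((622-400)*.3+160,325*.3+180)],0.01), "tipmid if z=.1175",at_z(b,[((600-400)*.3+160,172*.3+180)],.1175))
```

```text
[0.48544833 0.3358892  0.11896208] tcp [602. 204.]
0 [624. 315.]
0.1175 [604. 206.]
0.132 [601. 191.]
0.16 [596. 162.]
[[ 0.994  0.107  0.002]
 [ 0.107 -0.994  0.001]
 [ 0.002 -0.    -1.   ]]
[542. 234.]
[660. 175.]
foot [[0.46614057 0.34420998 0.01      ]] tipmid if z=.1175 [[0.52129016 0.32196609 0.1175    ]]
```

Run:
```python
from h import *
b=ctrl.get_image("scene"); s=ctrl.get_state();p=s["position"];R=cv2.Rodrigues(s["tool_rot"])[0]
print(p,s["ft_force"])
u0,v0,k=170,150,6
B=cv2.resize(b["frame"][v0:v0+100,u0:u0+120],None,fx=k,fy=k,interpolation=cv2.INTER_CUBIC)[:,:,::-1].copy()
for sy in(-1,1):
  for y in (.0435,.0585):
    q=(proj(b,[p+R@[0,sy*y,0],p+R@[0,sy*y,-.05]])-[u0,v0])*k
    cv2.line(B,*[tuple(int(c) for c in e) for e in q],(0,0,255),1)
cv2.imwrite("pics/g2.png",B)
```

```text
[0.48575453 0.33650573 0.11961032] [ 0.60044593 -0.25347973  0.65680005]
```

View pics/g2.png

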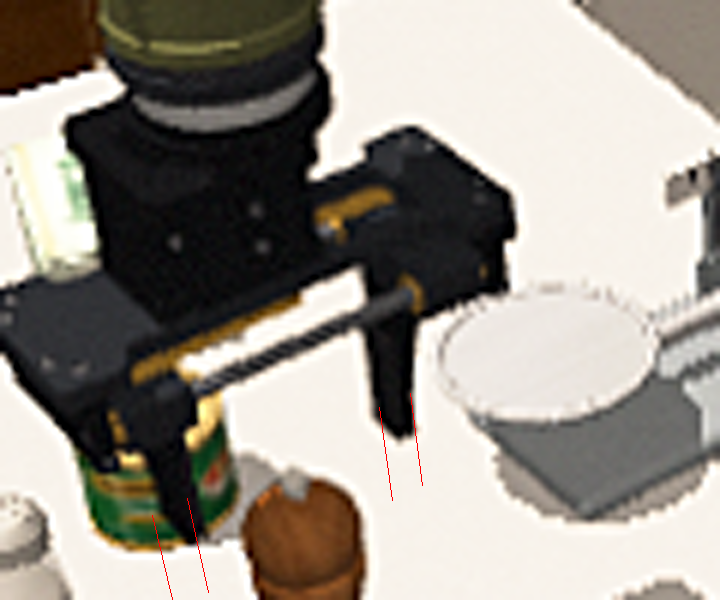

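The overlay puts the reported fingertips (red) about 55 crop px below the real tips, which are at (195,540) and (400,435). So the tool isn't where the reported pose says. The top view should show whether the offset is in height or in x.

Run:
```python
from h import *
s=ctrl.get_state();p=s["position"];R=cv2.Rodrigues(s["tool_rot"])[0]
print(p,s["joint_positions"].round(4))
out=[]
for n,(u0,v0) in(("top",(165,110)),("scene",(170,130))):
    b=ctrl.get_image(n);k=4
    B=cv2.resize(b["frame"][v0:v0+120,u0:u0+100],None,fx=k,fy=k,interpolation=cv2.INTER_CUBIC)[:,:,::-1]
    B=np.clip(B*1.6,0,255).astype(np.uint8)
    for off,col in(((0,0,0),(0,0,255)),((0,0,.030),(0,255,0)),((.036,-.014,0),(255,0,0))):
        c=np.array([[.0375,.095,-.07],[-.0375,.095,-.07],[-.0375,-.095,-.07],[.0375,-.095,-.07]])
        q=(proj(b,p+off+c@R.T)-[u0,v0])*k
        cv2.polylines(B,[q.round().astype(np.int32)],True,col,1)
    out.append(B)
cv2.imwrite("pics/g3.png",np.hstack(out))
```

```text
[0.48575453 0.33650573 0.11961032] [ 0.0944  0.3626 -0.9074  1.6661  0.2993  1.2564 -2.338 ]
```

View pics/g3.png

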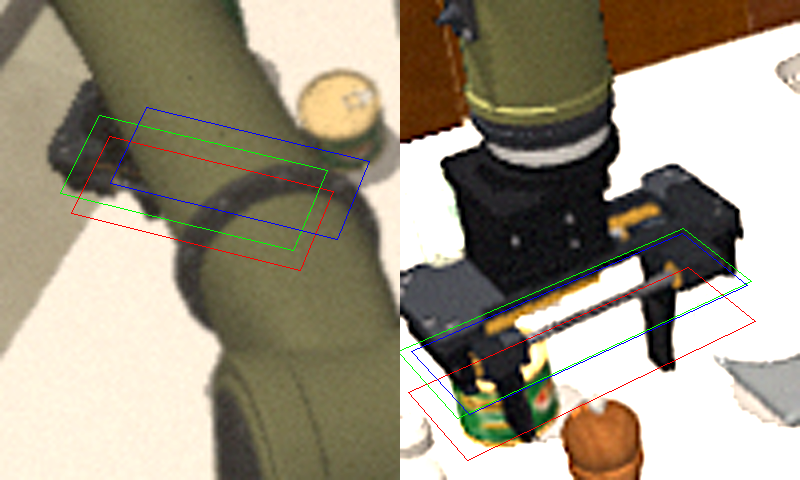

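The body outline agrees with a pure height offset: the real tips sit about 30 mm above the reported z (green), with no sideways shift. I'll lower by 28 mm while watching the force, then close.

Call:
jog_arm --pt "1 -0.002 -0.002 -0.015 0 0 0" --pt "1 -0.002 -0.002 -0.03 0 0 0" --pt "1 -0.002 -0.002 -0.045 0 0 0" --pt "1 -0.002 -0.002 -0.056 0 0 0" --pt "1 -0.002 -0.002 -0.056 0 0 0"

```text
time: 3.73
position: [0.4823, 0.3341, 0.0873]
tool_rot: [3.136, 0.17, -0.004]
ft_force: [0.5, 0.2, 0.2]
grip_width: 0.997
grip_force: 0.0
```

Call:
jog_arm --pt "0.4 0 0 0 0 0 0" --pt "0.4 0 0 0 0 0 0" --pt "0.4 0 0 0 0 0 0" --pt "0.4 0 0 0 0 0 0" --pt "0.4 0 0 0 0 0 0" --grip_force 15

```text
time: 4.15
position: [0.4834, 0.3352, 0.0895]
tool_rot: [-3.137, -0.17, -0.001]
ft_force: [-0.1, -1.5, 0.0]
grip_width: 0.708
grip_force: 0.0
```

Call:
jog_arm --pt "0.4 0 0 0 0 0 0" --pt "0.4 0 0 0 0 0 0" --pt "0.4 0 0 0 0 0 0" --pt "0.4 0 0 0 0 0 0" --pt "0.4 0 0 0 0 0 0"

```text
time: 4.57
position: [0.4832, 0.3353, 0.0893]
tool_rot: [-3.137, -0.17, -0.0]
ft_force: [-1.6, 0.1, 1.4]
grip_width: 0.547
grip_force: 15.0
```

Call:
jog_arm --pt "0.4 0 0 0 0 0 0" --pt "0.4 0 0 0 0 0 0" --pt "0.4 0 0 0 0 0 0" --pt "0.4 0 0 0 0 0 0" --pt "0.4 0 0 0 0 0 0"

```text
time: 4.98
position: [0.4833, 0.3352, 0.0893]
tool_rot: [-3.137, -0.17, -0.0]
ft_force: [-1.1, 1.4, 1.8]
grip_width: 0.551
grip_force: 15.0
```

Run:
```python
from h import *
s=ctrl.get_state();p=s["position"];print(p,s["grip_width"],s["grip_force"])
b=ctrl.get_image("scene");k=6;u0,v0=170,150
B=cv2.resize(b["frame"][v0:v0+100,u0:u0+120],None,fx=k,fy=k,interpolation=cv2.INTER_CUBIC)[:,:,::-1].copy()
q=(proj(b,[p,p+[0,0,.03],[.4844,.3356,.16],[.4844,.3356,.116]])-[u0,v0])*k
for c in q: cv2.circle(B,tuple(int(x) for x in c),4,(0,0,255),1)
cv2.imwrite("pics/g4.png",B)
```

```text
[0.4832517  0.33522517 0.08929573] 0.5509042335235865 15.000047703506425
```

View pics/g4.png

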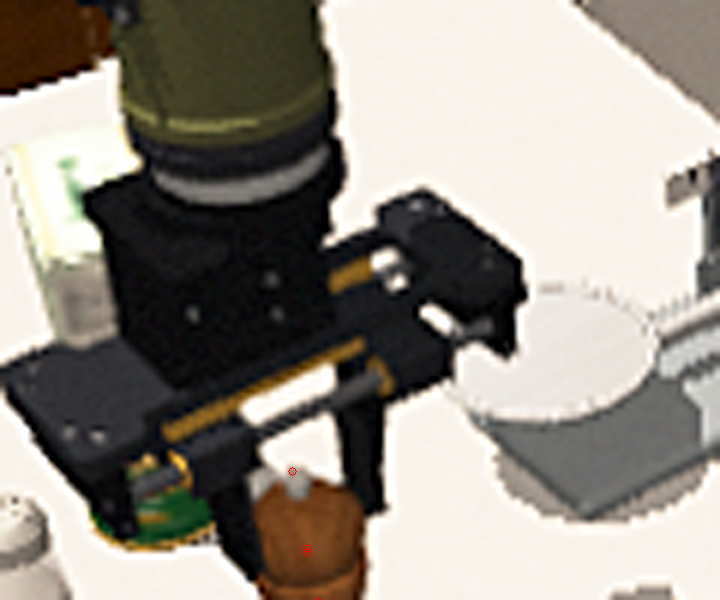

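The fingers hold the head: the opening is 48 mm, and the head and nut sit between the fingers at about (305,500). Next I lift.

Call:
jog_arm --pt "0.4 0 0 0.03 0 0 0" --pt "0.4 0 0 0.07 0 0 0" --pt "0.4 0 0 0.12 0 0 0" --pt "0.4 0 0 0.17 0 0 0" --pt "0.4 0 0 0.22 0 0 0"

```text
time: 5.45
position: [0.4827, 0.334, 0.1991]
tool_rot: [3.135, 0.169, -0.003]
ft_force: [0.1, 0.8, -3.3]
grip_width: 0.548
grip_force: 15.0
```

Call:
jog_arm --pt "0.4 0.03 -0.04 0 0 0 0" --pt "0.4 0.06 -0.09 0 0 0 0" --pt "0.4 0.1 -0.15 0 0 0 0" --pt "0.4 0.14 -0.21 0 0 0 0" --pt "0.4 0.18 -0.265 0 0 0 0"

```text
time: 5.87
position: [0.5737, 0.1996, 0.1982]
tool_rot: [3.135, 0.169, -0.002]
ft_force: [0.2, -0.1, -3.3]
grip_width: 0.55
grip_force: 15.0
```

Call:
jog_arm --pt "0.4 0.03 -0.04 0 0 0 0" --pt "0.4 0.054 -0.08 0 0 0 0" --pt "0.4 0.054 -0.08 0 0 0 0" --pt "0.4 0.054 -0.08 0 0 0 0" --pt "0.4 0.054 -0.08 0 0 0 0"

```text
time: 6.28
position: [0.5993, 0.1631, 0.1983]
tool_rot: [-3.136, -0.171, 0.003]
ft_force: [-0.4, 0.2, -2.8]
grip_width: 0.55
grip_force: 15.0
```

Run:
```python
from h import *
s=ctrl.get_state();p=s["position"];print(p,s["grip_width"],s["ft_force"])
for n in("scene","top"):
    b=ctrl.get_image(n);f=b["frame"].astype(int)
    m=((f[...,0]>f[...,2]*1.8)&(f[...,0]>50)&(f[...,0]-f[...,1]>25)).astype(np.uint8)
    q=proj(b,[[p[0],p[1],p[2]+.03-.12+z] for z in(0,.08,.15)]);print(n,q.round(1).tolist())
    c=q[1].astype(int);w=np.zeros_like(m);w[max(c[1]-60,0):c[1]+60,c[0]-40:c[0]+40]=1
    N,l,st,ce=cv2.connectedComponentsWithStats(m*w)
    for i in range(1,N):
        if st[i,4]>40: print(st[i],ce[i].round(1))
```

```text
[0.5992573  0.16306978 0.19833523] 0.5495968261588291 [-0.42489861  0.24403668 -2.83440326]
scene [[260.1, 199.1], [258.1, 175.8], [256.2, 153.7]]
[218 115  14  11 145] [224.3 119.8]
[288 115  10  14  86] [293.6 120.3]
[239 127  29  11  90] [253.3 133.2]
[249 153  22  52 782] [258.6 180.1]
top [[282.9, 162.9], [280.9, 149.7], [278.9, 137.1]]
```

Call:
jog_arm --pt "0.4 0.002 -0.004 -0.02 0 0 0" --pt "0.4 0.002 -0.004 -0.04 0 0 0" --pt "0.4 0.002 -0.004 -0.06 0 0 0" --pt "0.4 0.002 -0.004 -0.08 0 0 0" --pt "0.4 0.002 -0.004 -0.084 0 0 0"

```text
time: 6.8
position: [0.5996, 0.16, 0.1542]
tool_rot: [3.136, 0.17, -0.007]
ft_force: [-0.5, -0.2, -3.4]
grip_width: 0.555
grip_force: 15.0
```

Call:
jog_arm --pt "0.4 0 0 -0.004 0 0 0" --pt "0.4 0 0 -0.008 0 0 0" --pt "0.4 0 0 -0.012 0 0 0" --pt "0.4 0 0 -0.016 0 0 0" --pt "0.4 0 0 -0.016 0 0 0"

```text
time: 7.22
position: [0.6012, 0.1605, 0.1491]
tool_rot: [3.137, 0.17, -0.0]
ft_force: [-0.4, -0.1, -2.4]
grip_width: 0.552
grip_force: 15.0
```

Call:
jog_arm --pt "0.4 0 0 -0.002 0 0 0" --pt "0.4 0 0 -0.004 0 0 0" --pt "0.4 0 0 -0.006 0 0 0" --pt "0.4 0 0 -0.008 0 0 0" --pt "0.4 0 0 -0.008 0 0 0"

```text
time: 7.63
position: [0.6014, 0.1605, 0.1452]
tool_rot: [3.137, 0.17, 0.0]
ft_force: [-0.5, 0.1, -3.0]
grip_width: 0.551
grip_force: 15.0
```

Call:
jog_arm --pt "0.4 0 0 -0.002 0 0 0" --pt "0.4 0 0 -0.004 0 0 0" --pt "0.4 0 0 -0.006 0 0 0" --pt "0.4 0 0 -0.008 0 0 0" --pt "0.4 0 0 -0.008 0 0 0"

```text
time: 8.05
position: [0.6029, 0.1614, 0.1444]
tool_rot: [-3.137, -0.17, -0.007]
ft_force: [-1.1, -0.5, 9.8]
grip_width: 0.55
grip_force: 15.0
```

Call:
jog_arm --pt "0.4 0 0 0.002 0 0 0" --pt "0.4 0 0 0.004 0 0 0" --pt "0.4 0 0 0.004 0 0 0" --pt "0.4 0 0 0.004 0 0 0" --pt "0.4 0 0 0.004 0 0 0"

```text
time: 8.47
position: [0.6023, 0.1611, 0.1446]
tool_rot: [-3.136, -0.17, -0.004]
ft_force: [-0.5, 0.2, 6.4]
grip_width: 0.551
grip_force: 15.0
```

Call:
jog_arm --pt "0.7 0 0 0 0 0 0" --pt "0.85 0 0 0 0 0 0" --pt "0.9 0 0 0 0 0 0" --pt "0.95 0 0 0 0 0 0" --pt "1 0 0 0 0 0 0"

```text
time: 8.88
position: [0.6009, 0.1604, 0.1426]
tool_rot: [3.137, 0.17, -0.002]
ft_force: [0.4, -0.2, -0.2]
grip_width: 0.84
grip_force: 0.0
```

Call:
jog_arm --pt "1 0 0 0 0 0 0" --pt "1 0 0 0 0 0 0" --pt "1 0 0 0 0 0 0" --pt "1 0 0 0 0 0 0" --pt "1 0 0 0 0 0 0"

```text
time: 9.3
position: [0.6013, 0.1605, 0.1432]
tool_rot: [3.137, 0.17, -0.0]
ft_force: [-0.4, 0.4, -0.0]
grip_width: 0.994
grip_force: 0.0
```

Call:
jog_arm --pt "1 0 0 0.05 0 0 0" --pt "1 0 0 0.1 0 0 0" --pt "1 0 0 0.16 0 0 0" --pt "1 0 0 0.22 0 0 0" --pt "1 0 0 0.24 0 0 0"

```text
time: 9.72
position: [0.6029, 0.1616, 0.2681]
tool_rot: [-3.136, -0.17, -0.01]
ft_force: [0.5, -0.3, 0.8]
grip_width: 1.004
grip_force: 0.0
```

Call:
jog_arm --pt "1 -0.04 -0.07 0 0 0 0" --pt "1 -0.08 -0.14 0 0 0 0" --pt "0 -0.12 -0.21 0 0 0 0" --pt "0 -0.15 -0.28 0 0 0 0" --pt "0 -0.18 -0.35 0 0 0 0"

```text
time: 10.13
position: [0.51, -0.0159, 0.2628]
tool_rot: [3.136, 0.17, -0.0]
ft_force: [0.9, -0.3, -0.8]
grip_width: 0.856
grip_force: 0.0
```

Call:
jog_arm --pt "0 -0.01 -0.08 -0.01 0 0 0" --pt "0 -0.01 -0.16 -0.05 0 0 0" --pt "0 -0.01 -0.23 -0.09 0 0 0" --pt "0 -0.01 -0.3 -0.13 0 0 0" --pt "0 -0.01 -0.3 -0.17 0 0 0"

```text
time: 10.55
position: [0.5043, -0.1743, 0.1763]
tool_rot: [3.134, 0.151, -0.002]
ft_force: [-0.5, -1.4, -0.8]
grip_width: 0.48
grip_force: 0.0
```

Call:
jog_arm --pt "0 0 0 -0.04 0 0 0" --pt "0 0 0 -0.08 0 0 0" --pt "0 0 0 -0.12 0 0 0" --pt "0 0 0 -0.12 0 0 0" --pt "0 0 0 -0.12 0 0 0"

```text
time: 10.97
position: [0.5053, -0.1641, 0.1173]
tool_rot: [-3.136, -0.17, 0.003]
ft_force: [0.3, -0.9, 0.4]
grip_width: 0.091
grip_force: 0.0
```

Run:
```python
from h import *
s=ctrl.get_state();p=s["position"];R=cv2.Rodrigues(s["tool_rot"])[0];print(p,s["grip_width"],R[:,0])
out=[]
for n,(u0,v0) in(("top",(250,130)),("scene",(270,120))):
    b=ctrl.get_image(n);k=4
    B=np.clip(cv2.resize(b["frame"][v0:v0+120,u0:u0+100],None,fx=k,fy=k,interpolation=cv2.INTER_CUBIC)[:,:,::-1]*1.4,0,255).astype(np.uint8)
    for off in(0,.03):
        c=np.array([[.0095,.015,0],[-.0095,.015,0],[-.0095,-.015,0],[.0095,-.015,0]])
        q=(proj(b,p+[0,0,off]+c@R.T)-[u0,v0])*k
        cv2.polylines(B,[q.round().astype(np.int32)],True,(0,255 if off else 0,0 if off else 255),1)
    out.append(B)
cv2.imwrite("pics/g5.png",np.hstack(out))
```

```text
[ 0.5053227  -0.16406389  0.11730798] 0.09073948739963959 [ 0.99411378  0.10831992 -0.00214065]
```

View pics/g5.png

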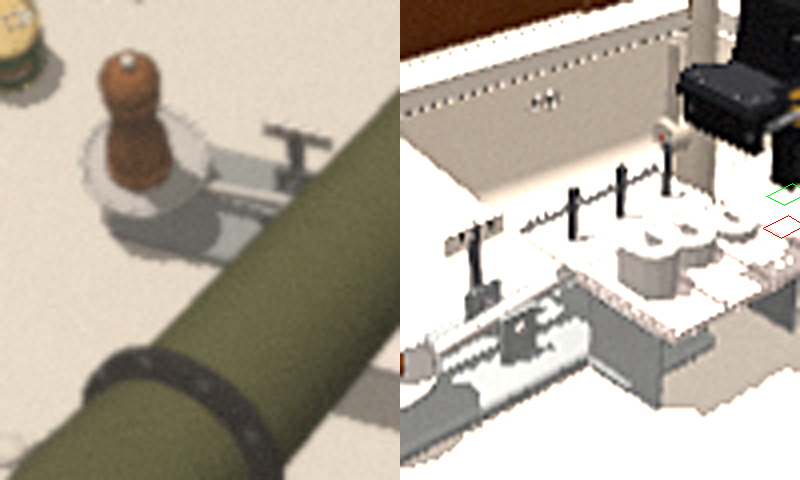

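The mill stands upright on the round pan at top-crop (130,120). The weights are untouched, and the tip at (787,190) again agrees with a 30 to 33 mm height offset. I'll touch down on the deck to calibrate the height.

Call:
jog_arm --pt "0 0 0 -0.03 0 0 0" --pt "0 0 0 -0.06 0 0 0" --pt "0 0 0 -0.09 0 0 0" --pt "0 0 0 -0.1 0 0 0" --pt "0 0 0 -0.1 0 0 0"

```text
time: 11.48
position: [0.5061, -0.1644, 0.0682]
tool_rot: [-3.137, -0.17, 0.001]
ft_force: [-0.4, 0.4, 0.5]
grip_width: 0.004
grip_force: 0.0
```

Call:
jog_arm --pt "0 0 0 -0.002 0 0 0" --pt "0 0 0 -0.004 0 0 0" --pt "0 0 0 -0.006 0 0 0" --pt "0 0 0 -0.008 0 0 0" --pt "0 0 0 -0.008 0 0 0"

```text
time: 11.9
position: [0.5064, -0.1646, 0.0644]
tool_rot: [3.137, 0.17, 0.001]
ft_force: [-0.1, -0.2, -0.7]
grip_width: 0.003
grip_force: 0.0
```

Call:
jog_arm --pt "0 0 0 -0.002 0 0 0" --pt "0 0 0 -0.004 0 0 0" --pt "0 0 0 -0.006 0 0 0" --pt "0 0 0 -0.008 0 0 0" --pt "0 0 0 -0.008 0 0 0"

```text
time: 12.32
position: [0.506, -0.1644, 0.0599]
tool_rot: [-3.137, -0.17, 0.001]
ft_force: [-0.2, -1.1, 0.4]
grip_width: 0.006
grip_force: 0.0
```

Call:
jog_arm --pt "0 0 0 -0.002 0 0 0" --pt "0 0 0 -0.004 0 0 0" --pt "0 0 0 -0.006 0 0 0" --pt "0 0 0 -0.006 0 0 0" --pt "0 0 0 -0.006 0 0 0"

```text
time: 12.73
position: [0.5062, -0.1644, 0.0571]
tool_rot: [-3.137, -0.17, 0.0]
ft_force: [-0.1, -0.6, -0.1]
grip_width: 0.003
grip_force: 0.0
```

Call:
jog_arm --pt "0 0 0 -0.002 0 0 0" --pt "0 0 0 -0.004 0 0 0" --pt "0 0 0 -0.006 0 0 0" --pt "0 0 0 -0.006 0 0 0" --pt "0 0 0 -0.006 0 0 0"

```text
time: 13.15
position: [0.5062, -0.1644, 0.0541]
tool_rot: [3.137, 0.17, -0.0]
ft_force: [0.5, 0.8, -0.7]
grip_width: 0.006
grip_force: 0.0
```

Call:
jog_arm --pt "0 0 0 -0.001 0 0 0" --pt "0 0 0 -0.002 0 0 0" --pt "0 0 0 -0.003 0 0 0" --pt "0 0 0 -0.004 0 0 0" --pt "0 0 0 -0.004 0 0 0"

```text
time: 13.57
position: [0.5062, -0.1644, 0.0521]
tool_rot: [-3.137, -0.17, 0.0]
ft_force: [0.9, 0.1, -0.6]
grip_width: 0.002
grip_force: 0.0
```

Call:
jog_arm --pt "0 0 0 -0.001 0 0 0" --pt "0 0 0 -0.002 0 0 0" --pt "0 0 0 -0.003 0 0 0" --pt "0 0 0 -0.003 0 0 0" --pt "0 0 0 -0.003 0 0 0"

```text
time: 13.98
position: [0.5062, -0.1645, 0.0506]
tool_rot: [3.137, 0.17, -0.0]
ft_force: [-0.5, -0.3, 1.2]
grip_width: 0.004
grip_force: 0.0
```

Call:
jog_arm --pt "0 0 0 -0.001 0 0 0" --pt "0 0 0 -0.002 0 0 0" --pt "0 0 0 -0.003 0 0 0" --pt "0 0 0 -0.003 0 0 0" --pt "0 0 0 -0.003 0 0 0"

```text
time: 14.4
position: [0.5062, -0.1644, 0.0491]
tool_rot: [-3.137, -0.17, 0.0]
ft_force: [-0.5, -0.6, 0.0]
grip_width: 0.008
grip_force: 0.0
```

Run:
```python
from h import *
s=ctrl.get_state();p=s["position"];b=ctrl.get_image("scene");f=b["frame"]
q=proj(b,[p+[0,0,o] for o in(0,.03,.036,.1)]);print(q.round(1).tolist())
c=q[1].astype(int);g=f[c[1]-30:c[1]+16,c[0]-14:c[0]+16].max(2)
print(c);print("\n".join(" ".join("%3d"%v for v in r) for r in g[::1]))
```

```text
[[364.1, 194.2], [364.9, 186.5], [365.1, 185.0], [367.0, 167.8]]
[364 186]
204  25  23  19  11  12  13   7  14  11  18  14  14  11  13   6  14  14  13  15  12  14  10   8  15  20  22  22  22  20
 39  45  48  45  30  21  14   6  15  12  13   8  13  10  13  17  16  13  13  12   6  12  14  13  22  28  22  35  45  71
 48  48  47  51  53  44  32  18  11  13   9  10  16  17  12  10  10  11  14  11  11  17  20  26  26  37  54  95  82 114
 47  50  49  48  50  50  52  43  33  20  14  11  12  16  25  16  15  11  16  19  23  25  25  38  50  89  83 107  57  48
 48  47  50  50  50  50  52  48  53  47  30  22  12  12   5  17  17  21  21  25  24  36  51  93  81 108  55  47  26  25
 50  49  51  53  46  48  48  49  48  51  50  45  30  20  21  22  28  20  22  36  50  98  96 107  49  43  25  26  30  29
 47  50  48  47  49  48  50  52  48  47  51  52  45  36  34  23  19  38  48  98  98 116 110  38  26  62  53  30  25  26
 48  47  47  49  52  49  51  51  49  52  48  37  20  17  24  30  47  98  98 115 109  47  50  26  49 109  92  61  23  25
 51  45  46  45  47  49  50  50  50  46  47  24  22  23  25  44  
[... 3794 characters left out ...]
 128 127  49  70  67  70  72  72  73  67  71  72  70  70 140 247 252 246 248 248 231 219 129 133 132
251 108 117 129 171 142 153 124  87  72  66  68  68  69  77  69  71  69  73 104 164 240 255 230 223 130 135 145 147 144
113 125 136 141 147 149 151 152 129 121  92  73  66  65  69  72  68  72  80 111 148 160 227 129 138 141 147 145 150 150
135 142 150 148 149 148 149 149 152 155 143 118  76  73  68  70  69  70  83 124 151 146 142 142 145 149 147 147 149 149
156 146 151 150 148 143 149 148 150 154 152 155 123  87  69  66  65  65  87 130 154 145 149 147 149 149 144 148 146 148
151 149 147 149 149 149 149 149 149 148 150 154 153 132 117  97  70  59  90 139 152 150 149 147 146 147 148 147 148 146
```

Call:
jog_arm --pt "0 0 0 -0.001 0 0 0" --pt "0 0 0 -0.002 0 0 0" --pt "0 0 0 -0.003 0 0 0" --pt "0 0 0 -0.004 0 0 0" --pt "0 0 0 -0.004 0 0 0"

```text
time: 14.87
position: [0.5063, -0.1645, 0.0476]
tool_rot: [3.137, 0.17, -0.0]
ft_force: [-2.0, 0.3, 4.3]
grip_width: 0.006
grip_force: 2.0
```

Call:
jog_arm --pt "0 0 0 -0.001 0 0 0" --pt "0 0 0 -0.002 0 0 0" --pt "0 0 0 -0.003 0 0 0" --pt "0 0 0 -0.004 0 0 0" --pt "0 0 0 -0.004 0 0 0"

```text
time: 15.28
position: [0.5063, -0.1645, 0.0475]
tool_rot: [3.136, 0.17, -0.001]
ft_force: [-7.1, 2.2, 17.2]
grip_width: 0.003
grip_force: 8.7
```

Call:
jog_arm --pt "0 0 0 0.006 0 0 0" --pt "0 0 0 0.013 0 0 0" --pt "0 0 0 0.013 0 0 0" --pt "0 0 0 0.013 0 0 0" --pt "0 0 0 0.013 0 0 0"

```text
time: 15.7
position: [0.506, -0.1644, 0.0513]
tool_rot: [-3.137, -0.17, 0.001]
ft_force: [-0.2, -0.7, 0.6]
grip_width: 0.007
grip_force: 0.0
```

Call:
jog_arm --pt "0 0.02 0.002 0 0 0 0" --pt "0 0.04 0.004 0 0 0 0" --pt "0 0.06 0.006 0 0 0 0" --pt "0 0.08 0.008 0 0 0 0" --pt "0 0.1 0.011 0 0 0 0"

```text
time: 16.12
position: [0.5575, -0.1587, 0.0515]
tool_rot: [-3.137, -0.17, 0.0]
ft_force: [-1.0, 1.2, 0.7]
grip_width: 0.005
grip_force: 0.4
```

Call:
jog_arm --pt "0 0.012 0.0013 0 0 0 0" --pt "0 0.024 0.0026 0 0 0 0" --pt "0 0.036 0.004 0 0 0 0" --pt "0 0.048 0.005 0 0 0 0" --pt "0 0.06 0.0065 0 0 0 0"

```text
time: 16.53
position: [0.5867, -0.1557, 0.0516]
tool_rot: [3.137, 0.17, -0.0]
ft_force: [0.5, -0.2, -0.6]
grip_width: 0.005
grip_force: 0.2
```

Call:
jog_arm --pt "0 0.004 0.0004 0 0 0 0" --pt "0 0.008 0.0008 0 0 0 0" --pt "0 0.012 0.0013 0 0 0 0" --pt "0 0.016 0.0017 0 0 0 0" --pt "0 0.016 0.0017 0 0 0 0"

```text
time: 16.95
position: [0.5945, -0.1549, 0.0518]
tool_rot: [3.137, 0.17, 0.0]
ft_force: [-0.6, -0.1, -1.2]
grip_width: 0.007
grip_force: 0.0
```

Run:
```python
from h import *
s=ctrl.get_state();p=s["position"];R=cv2.Rodrigues(s["tool_rot"])[0];print(p,s["ft_force"])
b=ctrl.get_image("scene");k=6;u0,v0=290,130
B=np.clip(cv2.resize(b["frame"][v0:v0+90,u0:u0+120],None,fx=k,fy=k,interpolation=cv2.INTER_CUBIC)[:,:,::-1],0,255).astype(np.uint8)
q=(proj(b,[p+[0,0,.038]])-[u0,v0])*k;print(q)
cv2.imwrite("pics/g6.png",B)
```

```text
[ 0.59451803 -0.15488904  0.05175393] [-0.59727417 -0.06037348 -1.16188023]
[[332.37286563 255.4687973 ]]
```

View pics/g6.png

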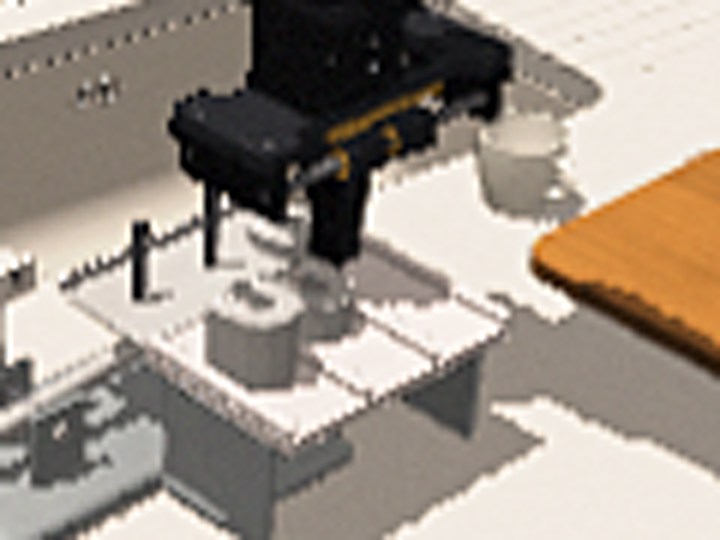

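The low weight is at (270,235), ahead of the finger at (335,258), and it is moving toward its post. The tip matches the corrected prediction, so I'll push on slowly until the force rises.

Call:
jog_arm --pt "0 0.004 0.0004 0 0 0 0" --pt "0 0.008 0.0008 0 0 0 0" --pt "0 0.012 0.0013 0 0 0 0" --pt "0 0.016 0.0017 0 0 0 0" --pt "0 0.016 0.0017 0 0 0 0"

```text
time: 17.42
position: [0.6028, -0.1539, 0.0517]
tool_rot: [-3.137, -0.17, -0.001]
ft_force: [-1.0, -0.2, -0.2]
grip_width: 0.006
grip_force: 0.0
```

Call:
jog_arm --pt "0 0.001 0.0001 0 0 0 0" --pt "0 0.002 0.0002 0 0 0 0" --pt "0 0.003 0.0003 0 0 0 0" --pt "0 0.004 0.0004 0 0 0 0" --pt "0 0.004 0.0004 0 0 0 0"

```text
time: 17.83
position: [0.6043, -0.1538, 0.0517]
tool_rot: [3.137, 0.17, 0.0]
ft_force: [-1.2, -0.4, 0.6]
grip_width: 0.006
grip_force: 0.2
```

Call:
jog_arm --pt "0 0.001 0.0001 0 0 0 0" --pt "0 0.002 0.0002 0 0 0 0" --pt "0 0.003 0.0003 0 0 0 0" --pt "0 0.004 0.0004 0 0 0 0" --pt "0 0.004 0.0004 0 0 0 0"

```text
time: 18.25
position: [0.6064, -0.1536, 0.0517]
tool_rot: [3.137, 0.17, 0.0]
ft_force: [-0.1, -0.3, 0.4]
grip_width: 0.007
grip_force: 0.2
```

Call:
jog_arm --pt "0 0.001 0.0001 0 0 0 0" --pt "0 0.002 0.0002 0 0 0 0" --pt "0 0.003 0.0003 0 0 0 0" --pt "0 0.004 0.0004 0 0 0 0" --pt "0 0.004 0.0004 0 0 0 0"

```text
time: 18.67
position: [0.6084, -0.1534, 0.0517]
tool_rot: [3.137, 0.17, 0.0]
ft_force: [0.3, 0.0, 0.4]
grip_width: 0.002
grip_force: 0.2
```

Call:
jog_arm --pt "0 0.001 0.0001 0 0 0 0" --pt "0 0.002 0.0002 0 0 0 0" --pt "0 0.003 0.0003 0 0 0 0" --pt "0 0.004 0.0004 0 0 0 0" --pt "0 0.004 0.0004 0 0 0 0"

```text
time: 19.08
position: [0.6104, -0.1532, 0.0517]
tool_rot: [3.137, 0.17, 0.0]
ft_force: [-0.5, 1.0, 0.5]
grip_width: 0.003
grip_force: 0.2
```

Call:
jog_arm --pt "0 0.001 0.0001 0 0 0 0" --pt "0 0.002 0.0002 0 0 0 0" --pt "0 0.002 0.0002 0 0 0 0" --pt "0 0.003 0.0003 0 0 0 0" --pt "0 0.003 0.0003 0 0 0 0"

```text
time: 19.5
position: [0.6113, -0.1532, 0.0516]
tool_rot: [3.137, 0.17, -0.002]
ft_force: [-2.5, 0.2, 2.0]
grip_width: 0.007
grip_force: 1.1
```

Call:
jog_arm --pt "0 0.001 0.0001 0 0 0 0" --pt "0 0.002 0.0002 0 0 0 0" --pt "0 0.002 0.0002 0 0 0 0" --pt "0 0.002 0.0002 0 0 0 0" --pt "0 0.002 0.0002 0 0 0 0"

```text
time: 19.92
position: [0.6115, -0.1532, 0.0512]
tool_rot: [3.137, 0.17, -0.004]
ft_force: [-5.3, -0.7, 1.5]
grip_width: 0.004
grip_force: 2.4
```

The weight stalls with a rising force at x 0.6115, so the low weight is home. I'll retreat and go to the middle lane.

Call:
jog_arm --pt "0 -0.03 -0.003 0 0 0 0" --pt "0 -0.08 -0.009 0 0 0 0" --pt "0 -0.14 -0.015 0.01 0 0 0" --pt "0 -0.19 -0.02 0.06 0 0 0" --pt "0 -0.222 -0.02 0.08 0 0 0"

```text
time: 20.33
position: [0.5013, -0.1638, 0.0932]
tool_rot: [3.135, 0.168, 0.003]
ft_force: [0.6, 0.1, 0.2]
grip_width: 0.009
grip_force: 0.0
```

Call:
jog_arm --pt "0 0 0.05 0 0 0 0" --pt "0 0 0.104 0 0 0 0" --pt "0 0 0.104 -0.03 0 0 0" --pt "0 0 0.104 -0.06 0 0 0" --pt "0 0 0.104 -0.06 0 0 0"

```text
time: 20.75
position: [0.5009, -0.11, 0.0598]
tool_rot: [-3.136, -0.172, 0.002]
ft_force: [-0.1, -0.7, 0.1]
grip_width: 0.006
grip_force: 0.0
```

Run:
```python
from h import *
for i in range(3):
    b=ctrl.get_image("scene"); s=ctrl.get_state()
print(s["position"],s["ft_force"]); p=s["position"]
print(np.array([.6397,-.1496,0])-0)
f=b["frame"];q=proj(b,[[.6358,-.15,.096],[.615,-.152,.096],[.654,-.149,.096],[.634,-.13,.096],[.638,-.17,.096],[.6397,-.1496,.134]]);print(q.round(1).tolist())
c=q[0].astype(int);print(c)
print("\n".join(" ".join("%3d"%v for v in r) for r in f[c[1]-14:c[1]+10,c[0]-14:c[0]+14].max(2)))
```

```text
[ 0.50264433 -0.11106381  0.06230614] [-0.50528219  0.69368021  0.94364998]
[ 0.6397 -0.1496  0.    ]
[[336.7, 166.1], [341.0, 168.6], [333.1, 163.9], [332.3, 168.1], [340.8, 164.2], [336.4, 155.9]]
[336 166]
131 133 131 133 132 132 133 129 133 131 131 112 112 112 110 141 201 212   0   7  15  14  13  14  13   9  13  13
135 134 132 130 132 129 130 131 134 131 143 121 108 116 114  97 169 181   0  11  13  12  14  15  16  15  13  14
134 132 131 130 130 133 135 136 148 156 164 131 106 116 119 119 156 122   0  11  17  18  12  10  11  11  17  16
131 132 133 132 138 146 152 160 167 172 178 157 146 110  92 110 130   0   5  12  11  11  11  10  13  11  15  14
132 136 146 154 158 165 173 179 184 193 200 209 193 105  35  67 109   0   6  12  17  11  15  10  14  15  13  14
153 159 167 172 178 185 195 202 208 216 222 228 218 161  47  58  73  11   7  12  11  10  12   8  15  12  12  13
172 175 182 190 195 208 217 167 182 188 197 200 206 182  43  44  48  38  28  18  14  14  11  12  11  16  11  16
189 191 202 212 221 173 184   0  29  30  31  21  14  22  44  46  49  53  51  36  32   8  10  13  11  11  13
[... 1096 characters left out ...]
  66  57  48  42  32  27  19
241 255  31  42  14  20  41   1  13  13  11   4  12  21  24  26  24  29  39  48  46  46  43  34  24  11  13  11
237 255  28  40  11   5  17  10  13   6  15  15  10  12  10  21  26  24  25  29  28  28  30  13  16  92  85   0
236 253  26  38  84   0   6   8  11   8   1  13   7   9  11  13  16  24  24  26  27  21  16  14 113 254 242   0
235 247  18  32 127  72  22   0   1   1  13   7   3   8   8  11   6  14  18  21  27  21  12  29 178 255 254  34
233 242 111 120 190 202 176 110  14   0   0   7  10  15  10  11   4   9   7  13  18  11   7  23 122 139  40  58
231 237 214 222 248 246 249 221 171 111  13   0   3   6   6   7  11   7  15  10   5  14   5   7  29  47  41  34
```

Call:
jog_arm --pt "0 0 0 -0.01 0 0 0" --pt "0 0 0 -0.02 0 0 0" --pt "0 0 0 -0.0245 0 0 0" --pt "0 0 0 -0.0245 0 0 0" --pt "0 0 0 -0.0245 0 0 0"

```text
time: 21.32
position: [0.5017, -0.111, 0.0493]
tool_rot: [-3.137, -0.17, 0.0]
ft_force: [-0.1, -0.7, -0.3]
grip_width: 0.002
grip_force: 0.0
```

Call:
jog_arm --pt "0 0.02 0.002 0 0 0 0" --pt "0 0.04 0.004 0 0 0 0" --pt "0 0.06 0.0065 0 0 0 0" --pt "0 0.08 0.009 0 0 0 0" --pt "0 0.1 0.011 0 0 0 0"

```text
time: 21.73
position: [0.5528, -0.1055, 0.0494]
tool_rot: [3.137, 0.17, -0.001]
ft_force: [-1.1, -1.0, 0.5]
grip_width: 0.004
grip_force: 1.0
```

Call:
jog_arm --pt "0 0.014 0.0015 0 0 0 0" --pt "0 0.028 0.003 0 0 0 0" --pt "0 0.042 0.0045 0 0 0 0" --pt "0 0.056 0.006 0 0 0 0" --pt "0 0.07 0.0076 0 0 0 0"

```text
time: 22.15
position: [0.5874, -0.1013, 0.0492]
tool_rot: [-3.137, -0.17, 0.0]
ft_force: [-2.2, -0.9, -0.3]
grip_width: 0.003
grip_force: 0.3
```

Call:
jog_arm --pt "0 0.005 0.0005 0 0 0 0" --pt "0 0.01 0.001 0 0 0 0" --pt "0 0.015 0.0016 0 0 0 0" --pt "0 0.02 0.0022 0 0 0 0" --pt "0 0.024 0.0026 0 0 0 0"

```text
time: 22.57
position: [0.5988, -0.1004, 0.0495]
tool_rot: [3.137, 0.17, -0.0]
ft_force: [0.1, -0.5, 0.3]
grip_width: 0.001
grip_force: 0.4
```

Call:
jog_arm --pt "0 0.002 0.0002 0 0 0 0" --pt "0 0.004 0.0004 0 0 0 0" --pt "0 0.006 0.0006 0 0 0 0" --pt "0 0.008 0.0009 0 0 0 0" --pt "0 0.008 0.0009 0 0 0 0"

```text
time: 22.98
position: [0.6029, -0.0999, 0.0495]
tool_rot: [3.137, 0.17, 0.0]
ft_force: [-0.1, 0.4, -0.2]
grip_width: 0.008
grip_force: 0.2
```

Call:
jog_arm --pt "0 0.001 0.0001 0 0 0 0" --pt "0 0.002 0.0002 0 0 0 0" --pt "0 0.003 0.0003 0 0 0 0" --pt "0 0.004 0.0004 0 0 0 0" --pt "0 0.004 0.0004 0 0 0 0"

```text
time: 23.4
position: [0.6049, -0.0997, 0.0494]
tool_rot: [3.137, 0.17, 0.0]
ft_force: [-0.8, -1.0, -1.1]
grip_width: 0.006
grip_force: 0.3
```

Call:
jog_arm --pt "0 0.001 0.0001 0 0 0 0" --pt "0 0.002 0.0002 0 0 0 0" --pt "0 0.003 0.0003 0 0 0 0" --pt "0 0.003 0.0003 0 0 0 0" --pt "0 0.003 0.0003 0 0 0 0"

```text
time: 23.82
position: [0.6053, -0.0997, 0.049]
tool_rot: [3.137, 0.17, -0.003]
ft_force: [-3.3, -0.4, -0.7]
grip_width: 0.007
grip_force: 1.8
```

Call:
jog_arm --pt "0 0.001 0.0001 0 0 0 0" --pt "0 0.002 0.0002 0 0 0 0" --pt "0 0.002 0.0002 0 0 0 0" --pt "0 0.002 0.0002 0 0 0 0" --pt "0 0.002 0.0002 0 0 0 0"

```text
time: 24.23
position: [0.6054, -0.0997, 0.0487]
tool_rot: [3.137, 0.17, -0.006]
ft_force: [-6.0, -1.2, 0.2]
grip_width: 0.0
grip_force: 2.8
```

The stall at x 0.6054 matches the predicted home of 0.6058. I'll retreat clear and check.

Call:
jog_arm --pt "0 -0.02 -0.002 0 0 0 0" --pt "0 -0.06 -0.0065 0 0 0 0" --pt "0 -0.12 -0.013 0.01 0 0 0" --pt "0 -0.17 -0.018 0.06 0 0 0" --pt "0 -0.22 -0.02 0.12 0 0 0"

```text
time: 24.65
position: [0.4951, -0.1093, 0.1083]
tool_rot: [-3.135, -0.17, 0.002]
ft_force: [-0.1, -0.7, 1.3]
grip_width: 0.003
grip_force: 0.0
```

Call:
jog_arm --pt "0 0 -0.05 0.05 0 0 0" --pt "0 0 -0.12 0.1 0 0 0" --pt "0 0 -0.19 0.15 0 0 0" --pt "0 -0.01 -0.26 0.2 0 0 0" --pt "0 -0.02 -0.33 0.25 0 0 0"

```text
time: 25.07
position: [0.4887, -0.2713, 0.2334]
tool_rot: [3.134, 0.171, 0.006]
ft_force: [0.4, 0.1, 1.0]
grip_width: 0.011
grip_force: 0.0
```

Call:
jog_arm --pt "0 -0.02 -0.07 0 0 0 0" --pt "0 -0.06 -0.14 0 0 0 0" --pt "0 -0.1 -0.21 0 0 0 0" --pt "0 -0.14 -0.28 0 0 0 0" --pt "0 -0.18 -0.34 0 0 0 0"

```text
time: 25.48
position: [0.3973, -0.4426, 0.2319]
tool_rot: [3.133, 0.169, 0.004]
ft_force: [-0.0, 0.7, 0.2]
grip_width: 0.002
grip_force: 0.0
```

Call:
jog_arm --pt "0 0 0 0 0 0 0" --pt "0 0 0 0 0 0 0" --pt "0 0 0 0 0 0 0" --pt "0 0 0 0 0 0 0" --pt "0 0 0 0 0 0 0"

```text
time: 25.9
position: [0.3996, -0.4381, 0.2315]
tool_rot: [3.136, 0.175, 0.002]
ft_force: [0.4, 1.3, -0.3]
grip_width: 0.006
grip_force: 0.0
```

Run:
```python
from h import *
im0=np.load("scene0.npy",allow_pickle=True).item();b=ctrl.get_image("scene");s=ctrl.get_state();print(s["time"],s["position"],s["ft_force"])
f=b["frame"].max(2);g=im0["frame"].max(2)
# load pan left edge / weight pan left far corner: best vertical shift vs the initial level picture
for n,(u0,u1,v0,v1) in dict(loadpan=(240,250,200,222),wpancorner=(298,310,172,190),spoon=(300,330,250,290),tall=(322,336,178,196)).items():
    r=cv2.matchTemplate(f[v0-10:v1+10,u0-10:u1+10],g[v0:v1,u0:u1],cv2.TM_CCOEFF_NORMED);_,m,_,l=cv2.minMaxLoc(r);print(n,m,l[0]-10,l[1]-10)
L=lambda x,y,z:[.6155+.9941*x-.1081*y,.0318+.1081*x+.9941*y,z]
pt={"post"+k:L(.007,y,.12) for k,y in(("L",-.077),("M",-.13),("R",-.183))}
pt.update(midorig=L(.003,-.13,.094),midback=L(-.018,-.13,.094),loworig=L(.003,-.183,.082),lowback=L(-.018,-.183,.082))
for k,v in pt.items(): print(k,proj(b,[v])[0].round(1))
u0,v0=296,152
print(u0,v0);print("\n".join("%d "%(v0+i)+" ".join("%3d"%v for v in r) for i,r in enumerate(f[v0:v0+38,u0:u0+58])))
```

```text
25.95 [ 0.39935278 -0.43832683  0.23139163] [ 0.00445009 -0.04620345  0.16768197]
loadpan 0.9408009052276611 0 0
wpancorner 0.8330433368682861 0 0
spoon 0.9988012909889221 0 0
tall 0.8913344740867615 0 0
postL [312.1 169.9]
postM [324.1 164.4]
postR [335.7 159.2]
midorig [324.8 171.7]
midback [329.1 174.2]
loworig [336.  169.4]
lowback [340.3 171.8]
296 152
152 125 127 125 127 125 128 127 128 127 127 129 128 125 129 127 129 126 127 128 124 127 125 127 125 127 128 125 125 129 125 127 127 128 126 124 127 126 109 105 108 108 131 183 188 178 172 134 111 113 106 105 102  95 116 161 149 143 148
153 126 126 127 128 126 126 128 127 125 127 130 127 124 126 125 128 125 128 129 127 125 129 126 126 127 126 128 124 126 126 124 125 125 123 128 128 137 117 104 110 105  86 155 161 146 141 122 113 114 102 105 101  97 119 180 158 146 144
154 128 125 129 127 127 127 127 128 127 126 128 125 130 126 126 128 126 126 128 129 126 126 127 124 125 128 127 124 125 122 126 129 128 132 143 150 157 124 103 107 111 112 143 126 118 111 104 121 108 106 102  98  94 144 197 182 165 149
155 125 127 126 127 128 123 127 
[... 7527 characters left out ...]
 238 239 239 239 239 240 241 243 247 250 142 187 207 238 227 225 222 169 215 243 254 238 241 230 242 245 253 150 116 118 119 123 122 120 116 115 114 106 104 101 100  86 106 195 239 245 246 242 241 241 242 243 243 244 244 243 244
188 241 239 239 239 238 239 240 242 243 230 242 183 175 153 209 220 229 227 169 145 169 236 245 247 225 239 245 255 146 113 123 121 120 120 119 110 110 114 113 105 105 105  88  96 142 157 216 252 232 243 243 243 244 243 242 243 242 243
189 245 238 239 239 240 242 243 229 233 175 202 194 154 127 107 174 222 245 163 165 118 162 193 238 251 241 246 251 142 110 119 117 120 121 125 114 115 113 112 101 103 101  88  98 120 131 144 241 233 241 244 243 243 242 242 241 242 242
```

The pans match the level start picture with zero pixel shift, and the tall weight and spoon haven't moved. Handing in.

```bash
python3 -c "
from bench import ctrl
print(ctrl.close_job())"
```

```text
the job is handed in; nothing more can be done
None
```

The job is handed in, with no verdict returned: the pepper mill stands on the round pan, the 100 g and 200 g weights were pushed until they stalled at their posts, the 350 g weight is still in its lane, and the pans matched their level start position in the last picture.

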